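# Park the index plunger and set the length stop to a sample

### The job

The wooden sample's length falls between the index holes of this length-stop jig. Pull the stop's spring plunger up by its bar knob and twist it counter-clockwise (seen from above) until it drops into its rest notch and stays up by itself; only then push the unlocked stop along the rail until the sample sits squarely and snugly between the stop and the end block. Leave the plunger parked, the sample flat on the jig, and the other things on the bench alone.

Things in the scene. Friction and masses are not known exactly. Their poses are not given: they have to be found in the camera images.
- jig: Length-stop jig, fixed on the bench; frame on the bench top, z up, y along the rail. Plywood base, x -75 to +65, y -200 to +200, 12 mm thick. Aluminium rail at x -60 to -20, top at z 40, with 11 mm index holes at y 120, 80, 40, 0, -40. Dark wooden end block at x -20 to +60, y -175 to -150, top at z 45. The grey stop rides on the rail and starts at y = 120, plunger in the first hole.
- stop (a joint): Travel of the stop along the rail towards the end block (jig -y), m: 0 at the start, in the first index hole; 0.135 when the 100 mm sample is snug between foot and end block. With the plunger down it moves only 1.5 mm. It drags with about 3 N and stays where it is left.
- plunger (a joint): Lift of the spring plunger and its knob, m: 0 down in the hole, 0.009 resting in the notch, 0.012 needed to twist it over the collar's top, 0.016 at the upper stop. The spring pulls it down with 6 N at 0 and about 10 N at 0.012. The pin is out of the hole above 0.006.
- knob (a joint): Twist of the knob, rad, counter-clockwise from above: 0 at the start (only a few degrees of play while it is down), rest notch centred on 1.31 (it settles between 1.15 and 1.45), end of turn at 1.5. The notch is 3 mm deep: let the knob down there and it stays up.
- knob_bar (a point): Centre of the black bar knob, on the plunger's axis (jig x -40), over the middle of the stop. Bar 50 mm along this point's y, 10 mm wide in its x, 16 mm tall (+-8); at twist 0 it lies along the rail. Its centre is 98 mm above the bench when down. Under it: a 12 mm stem with a 19 mm flange just under the bar, then a steel collar 40 mm across, top 76 mm above the bench, part of the stop.
- push_face (a point): Centre of the end face of the stop's saddle that looks away from the end block (jig +y). The saddle is 52 x 70 mm (x, y), 41 to 63 mm above the bench; this face is 52 mm wide and 22 mm high, its centre 52 mm above the bench (12 mm above the rail's top), 35 mm from the plunger's axis. Moves with the stop; axes as the jig's.
- stop_face (a point): Point on the stop's foot, on the face that looks to the end block (jig -y) and pushes the sample: 26 mm above the bench, at jig x = +15. The foot is 15 mm thick, hangs from the saddle beside the rail, jig x -15 to +41, 14 to 55 mm above the bench. Moves with the stop; axes as the jig's.
- end_face (a point): Point on the end block's face that looks to the stop (jig +y), 24 mm above the bench, at jig x = +15; axes as the jig's.
- sample: Loose wooden sample, 50 x 100 x 24 mm (x, y, z), about 70 g, lying flat on the jig's base beside the rail, between the stop's foot and the end block, its length (y) roughly along the rail. Origin: centre of its underside.
- parts_bin: Bystander: open yellow parts bin, 110 x 150 x 60 mm, origin under its centre.
- screwdriver: Bystander: screwdriver with a black handle, 200 mm, lying along its x; origin under its middle.
- tape: Bystander: black tape measure, 70 x 35 x 66 mm, origin under its centre.
- oil_can: Bystander: upright grey can, 60 mm across, 150 mm tall, origin under its centre.

How it is judged:
By the outcome, as a careful person would: the job done as asked, in the order asked, and still so for the second after the job is handed in, with the robot touching nothing.
It also fails if it takes over 54 s, if anything falls off the work surface, if the arm or the gripper's body presses on something with over 40 N, if the wrist force passes 120 N, or if a joint passes its speed limit or range.

### The arm

A 6-joint arm with a two-finger parallel gripper is mounted at the origin on the work surface. World frame = base frame: x ahead of the robot, y to its left, z up, the work surface at z = 0. Lengths are in m, angles in rad, forces in N, time in s.
With the tool pointing down it reaches from about 0.35 to 0.725 m from the base axis. Payload 6 kg.
Tool frame: the origin (TCP) lies between the finger pads; the fingertips stand 11 mm ahead of it and the grasp point (between the pads) lies 8 mm behind it; z points along the fingers, y is the line along which they close (so a half turn about z gives the same grasp; the last joint's range is limited). The gripper opens to 85 mm and grips with 20 to 120 N. Pads are 22 mm wide; open, the fingers measure 114 mm over their backs; the gripper's body (76 mm by 85 mm) begins 54 mm behind the grasp point. The pads swing forward as they close: fully open they stand 13 mm farther back than shut.
Start: joints at [-0.79, 0.04, 0.085, 0, -1.615, -0.334], TCP at [0.259, -0.541, 0.242] pointing down, gripper open.
Joint ranges: [-2.56, 2.56], [-1.29, 2.01], [-1.08, 1.49], [-3.29, 1.98], [-2.81, -0.18], [-2.99, 2.99]. Speed limits (rad/s): [2.57, 2.57, 3.01, 3.14, 3.14, 3.14].

### API

Orientations are given as a unit quaternion [x, y, z, w].
In Python, from cell import arm, eyes, workorder gives the robot as it stands (arm), with the cameras (eyes) and the job (workorder).
- The arm moves only by the shell command python3 steer.py [FORCE], which reads ROWS from standard input. ROWS is a JSON list of rows, 1 to 5 of them, each of 7 numbers: the finger opening in m, then dx, dy, dz in fractions of the full range, 1 being 500 mm, then a rotation vector rx, ry, rz in normalised numbers (1 is pi rad); each row is the pose to reach, as a shift and turn from the pose commanded when the command began, along the tool's axes at that moment; what a row does not reach only later rows make up. A row lasts 1/8 s, in which the tool goes at most 0.0625 m and 0.188 rad, less where a joint would pass 70% of its speed; a pose out of reach is approached as far as the arm can. The fingers move at their own pace and stop on an object; FORCE is the grip in N (left out, the last holds). Time passes only in rows, so rows that do not move let the fingers close. It prints the time, the measured TCP pose, the force, the opening and the grip force at its end. No shift or turn number may pass 1 either way. Input that does not fit is refused with a message, and nothing moves.
- arm.get_state(): the state, without advancing time (a new reading comes with each control period).
- eyes.read_camera(name): name is "side" or "top" or "wrist"; returns a dict with "image" (384x512x3 uint8, red, green, blue), "intrinsics" (3x3 intrinsics, pixels), "k1" (the pictures are not rectified: a ray, as slopes to the right and down, at radius r is drawn at 1 + k1 r^2 times it, then the intrinsics apply), "camera_from_world" (4x4, takes a point from world to camera coordinates); the wrist camera has in their place "T_tool_cam" (4x4, takes a point from camera to tool coordinates, whose origin is the TCP and whose axes are the flange's). Camera axes: x right, y up, looking along -z (the intrinsics and any distortion apply to the point x, -y, -z); pixel columns grow to the right and rows downward; lengths in m; the calibration is good to about 2 mm. A picture is of the moment at which its call begins: read the wrist's pose just before it. There is no depth.
- workorder.sign_off(): hands the job in; it is judged then, once.
The state is a dict: "time_s": time; "joint_pos": joint angles; "qd": joint speeds; "joint_torque": joint torques, N m; "position": TCP position; "orientation": TCP orientation; "wrist_force": force on the tool from outside, world axes, zero at the start; "torque": the same for the moment, N m; "gripper_width": finger opening in m; "finger_force": force on a finger pad.
Only numpy, scipy, OpenCV 4.12 (cv2) and the standard library are available. Lean on these libraries where they do the work, as an engineer would, in place of code of your own. Each camera call takes 0.05 s, during which the arm holds its last target. There are 200 camera calls.

## Working session

There is one attempt and no reset: what is moved stays moved. The work goes in short steps, Python scripts to look and compute and a shell command to move; the robot and the scene stay as the last step left them, time stands still between calls to the robot, and variables do not carry over. Pictures are saved under pics/ and viewed, at most 10 in all, crops included, and the job is handed in when it is done.

```bash
ls; mkdir -p pics
python3 - <<'E'
from cell import arm, eyes, workorder
import cv2,pickle
s=arm.get_state();print(s)
for n in("top","side"):
    c=eyes.read_camera(n);pickle.dump(c,open(f"pics/{n}0.pkl","wb"));cv2.imwrite(f"pics/{n}0.png",c["image"][:,:,::-1])
    print(n,c["intrinsics"],c["k1"],c["camera_from_world"])
E
```

```text
cell.py
pics
steer.py
{'time_s': 0.0, 'joint_pos': array([-7.90309548e-01,  4.08190540e-02,  8.38160001e-02, -4.52516164e-04,
       -1.61549911e+00, -3.33732752e-01]), 'qd': array([-0.00015816, -0.00130165, -0.000345  ,  0.00063101, -0.00095243,
       -0.0004708 ]), 'joint_torque': array([ 4.00409599e-04, -3.68196881e+01,  3.47409296e+01,  6.93218574e+00,
       -5.30401856e-03,  5.55822481e-06]), 'position': array([ 0.25918322, -0.54079385,  0.24127979]), 'orientation': array([-2.21533577e-01,  9.75152345e-01,  8.43461719e-04, -2.59107846e-04]), 'wrist_force': array([-0.10274822,  0.18195375, -0.01533311]), 'torque': array([-0.0089398 , -0.03781075, -0.03575834]), 'finger_force': 0.0, 'gripper_width': 0.08542332050195886}
top [[432.68938458   0.         263.32638318]
 [  0.         432.68938458 190.2282614 ]
 [  0.           0.           1.        ]] -0.11076818463416536 [[ 0.02040163 -0.99973243  0.01090149 -0.00462103]
 [ 0.99555901  0.02131634  0.09169449 -0.52125405]
 [-0.09190233  0.00898236  0.99572751 -1.38258573]
 [ 0.          0.          0.          1.        ]]
side [[381.21969769   0.         260.43417313]
 [  0.         381.21969769 195.0566225 ]
 [  0.           0.           1.        ]] -0.05906303790108409 [[-0.95673468 -0.29072751  0.01167324  0.47714442]
 [ 0.19911422 -0.62494231  0.7548514  -0.16175895]
 [-0.21216097  0.72451682  0.65579196 -1.24382046]
 [ 0.          0.          0.          1.        ]]
```

View pics/top0.png

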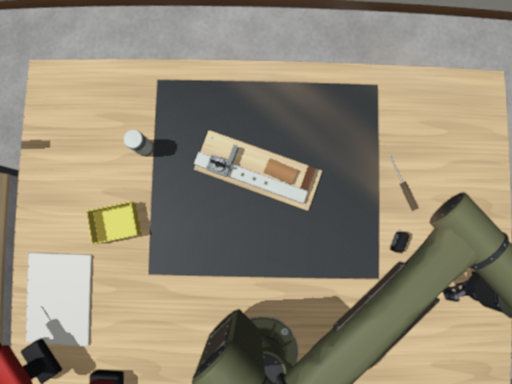

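View pics/side0.png

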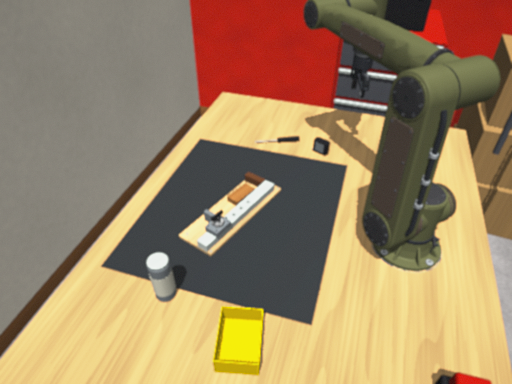

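Top view: the jig's base corners lie at about (209,131), (322,170), (310,209) and (195,175). The stop is near (218,165), the end block at (309,178) and the sample at (282,172). The side view agrees. Next I fit the base and see where it lands in the world frame.

```bash
cat > h.py <<'E'
import numpy as np,cv2,pickle
from scipy.spatial.transform import Rotation as R
F=np.diag([1,-1,-1.])
def und(c,uv):
    K=c["intrinsics"];uv=np.asarray(uv,float).reshape(-1,1,2)
    return cv2.undistortPoints(uv,K,np.array([c["k1"],0,0,0.])).reshape(-1,2)
def wfc(c,st=None):   # world-from-camera
    if "camera_from_world" in c: return np.linalg.inv(c["camera_from_world"])
    T=np.eye(4);T[:3,:3]=R.from_quat(st["orientation"]).as_matrix();T[:3,3]=st["position"]
    return T@c["T_tool_cam"]
def cast(c,uv,z,st=None):
    T=wfc(c,st);d=und(c,uv);d=np.c_[d,np.ones(len(d))]@F@T[:3,:3].T
    o=T[:3,3];return o+d*((z-o[2])/d[:,2])[:,None]
def proj(c,P,st=None):
    P=np.atleast_2d(P);Tc=np.linalg.inv(wfc(c,st));q=(P@Tc[:3,:3].T+Tc[:3,3])@F
    s=q[:,:2]/q[:,2:];s=s*(1+c["k1"]*(s**2).sum(1))[:,None];K=c["intrinsics"]
    return s@K[:2,:2].T+K[:2,2]
def tool(st,dw):  # world vector to tool axes
    return R.from_quat(st["orientation"]).inv().apply(dw)
E
python3 - <<'E'
from h import *
c=pickle.load(open("pics/top0.pkl","rb"));im=c["image"]
hsv=cv2.cvtColor(im,cv2.COLOR_RGB2HSV)
m=np.zeros(im.shape[:2],np.uint8);roi=hsv[100:230,165:365];m[100:230,165:365]=(roi[...,2]>95)*255
m=cv2.morphologyEx(m,cv2.MORPH_CLOSE,np.ones((15,15)))
k=max(cv2.findContours(m,0,2)[0],key=cv2.contourArea)
r=cv2.minAreaRect(k);b=cv2.boxPoints(r);print(b)
P=cast(c,b,.012);print(P.round(4),np.linalg.norm(np.diff(P,axis=0),axis=1),P.mean(0))
E
```

```text
[[190.41783 168.95042]
 [205.37108 127.41359]
 [322.9702  169.74928]
 [308.01697 211.28612]]
[[ 0.5877  0.2481  0.012 ]
 [ 0.7284  0.2036  0.012 ]
 [ 0.5945 -0.1896  0.012 ]
 [ 0.4563 -0.1415  0.012 ]] [0.14759515 0.41531613 0.14638047] [0.59171992 0.03015134 0.012     ]
```

The fitted base is about 147 x 415 mm, slightly large for 140 x 400. Its centre is near (0.592, 0.030) and its yaw about -19°, so the knob should be near (0.597, 0.155). I'll move above it for a wrist view.

The rows are not in the units I measure in: shifts go in shares of 500 mm and turns go in shares of pi rad. I convert before sending: -0.235 m is -0.47, -0.188 m is -0.376.

```bash
echo '[[0.085, -0.094, 0.074, 0, 0, 0, 0], [0.085, -0.188, 0.15, 0, 0, 0, 0], [0.085, -0.282, 0.224, 0, 0, 0, 0], [0.085, -0.376, 0.3, 0, 0, 0, 0], [0.085, -0.47, 0.374, 0, 0, 0, 0]]' | python3 steer.py
echo '[[0.085, -0.094, 0.074, 0, 0, 0, 0], [0.085, -0.188, 0.15, 0, 0, 0, 0], [0.085, -0.282, 0.224, 0, 0, 0, 0], [0.085, -0.376, 0.3, 0, 0, 0, 0], [0.085, -0.47, 0.374, 0, 0, 0, 0]]' | python3 steer.py
echo '[[0.085, -0.094, 0.074, 0, 0, 0, 0.0509], [0.085, -0.188, 0.15, 0, 0, 0, 0.1019], [0.085, -0.272, 0.216, 0, 0, 0, 0.1528], [0.085, -0.272, 0.216, 0, 0, 0, 0.2037], [0.085, -0.272, 0.216, 0, 0, 0, 0.2473]]' | python3 steer.py
python3 - <<'E'
from h import *
from cell import arm, eyes, workorder
s=arm.get_state();c=eyes.read_camera("wrist");pickle.dump((s,c),open("pics/w1.pkl","wb"));cv2.imwrite("pics/w1.png",c["image"][:,:,::-1])
print(s["position"],R.from_quat(s["orientation"]).as_matrix().round(3),s["joint_pos"],c["T_tool_cam"].round(3),c["intrinsics"])
E
```

```text
time_s: 0.72
position: [0.3907, -0.269, 0.242]
orientation: [-0.221, 0.975, 0.0, 0.0]
wrist_force: [1.8, -1.5, 0.3]
gripper_width: 0.0849
finger_force: 0.0
time_s: 1.35
position: [0.5219, 0.0014, 0.2422]
orientation: [-0.222, 0.975, 0.0, 0.0]
wrist_force: [1.9, -1.1, 0.5]
gripper_width: 0.0854
finger_force: 0.0
time_s: 1.98
position: [0.5975, 0.1563, 0.2409]
orientation: [0.166, 0.986, -0.001, -0.001]
wrist_force: [0.5, -1.3, -0.3]
gripper_width: 0.0848
finger_force: 0.0
[0.59745131 0.15626024 0.24093649] [[-0.945  0.328 -0.002]
 [ 0.328  0.945 -0.001]
 [ 0.002 -0.002 -1.   ]] [ 5.79464268e-01  8.86496972e-02  1.33215636e-01 -3.03677845e-04
 -1.61766845e+00 -2.48416058e+00] [[ 0.001  0.959  0.282  0.072]
 [ 1.    -0.001  0.    -0.001]
 [ 0.001  0.282 -0.959 -0.133]
 [ 0.     0.     0.     1.   ]] [[273.20677333   0.         253.14616081]
 [  0.         273.20677333 193.23989024]
 [  0.           0.           1.        ]]
```

View pics/w1.png

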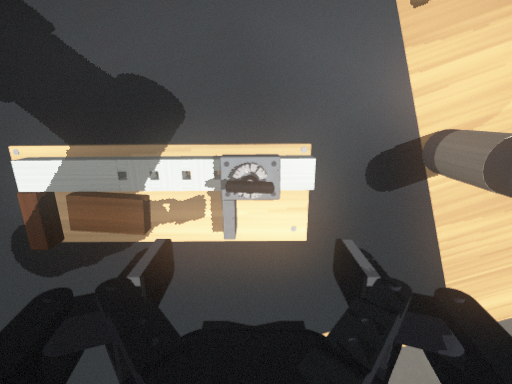

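The wrist view shows the stop's saddle at about (221-281, 155-200). The black bar runs from (226,187) to (274,187), along the rail. The base's right edge is at u≈308, and the sample lies at (68-150, 193-233). Next I compute the knob's position and the jig's pose.

Run:
```python
from h import *
s,c=pickle.load(open("pics/w1.pkl","rb"));im=c["image"];hsv=cv2.cvtColor(im,cv2.COLOR_RGB2HSV)
u0,u1,v0,v1=215,290,172,204
m=np.zeros(im.shape[:2],np.uint8);m[v0:v1,u0:u1]=(hsv[v0:v1,u0:u1,2]<75)*255
n,l,st,ce=cv2.connectedComponentsWithStats(m)
for i in range(1,n):
    if st[i,4]>30: print("dark",st[i],ce[i])
i=1+np.argmax(st[1:,4]);k=cv2.findContours((l==i).astype(np.uint8),0,2)[0][0];r=cv2.minAreaRect(k);print(r)
for z in(.09,.098,.106): 
    b=cast(c,cv2.boxPoints(r),z,s);print("bar",z,b.mean(0).round(4),np.linalg.norm(np.diff(b,axis=0),axis=1)[:2].round(4))
# base outline
m=((hsv[...,2]>75)&(np.arange(512)[None]<330)&(np.arange(384)[:,None]<250)&(np.arange(384)[:,None]>135)).astype(np.uint8)
m=cv2.morphologyEx(m,cv2.MORPH_CLOSE,np.ones((11,11)))
row=[(np.where(m[v,300:325])[0].max()+300) if m[v,300:325].any() else None for v in range(205,240,5)];print("right edge",row)
top=[np.where(m[:200,u])[0].min() for u in range(40,300,40)];bot=[np.where(m[200:250,u])[0].max()+200 for u in (175,200,250,270,290,300)];print("top",top,"bot",bot)
for z,q in((.012,[(309,146),(308.5,241),(11,147)]),(.063,[(221,155),(281,155),(281,200),(221,200)])):
    print(z,cast(c,q,z,s).round(4))
cv2.imwrite("pics/w1c.png",cv2.resize(im[140:260,190:320,::-1],None,fx=5,fy=5,interpolation=cv2.INTER_NEAREST))
```

```text
Traceback (most recent call last):
ValueError: attempt to get argmax of an empty sequence
```

Run:
```python
from h import *
s,c=pickle.load(open("pics/w1.pkl","rb"));im=c["image"];hsv=cv2.cvtColor(im,cv2.COLOR_RGB2HSV)
for u in (240,250,265): print(u,[tuple(int(a) for a in im[v,u]) for v in range(174,202,2)])
print([tuple(int(a) for a in im[187,u]) for u in range(216,290,4)])
for z,q in((.012,[(309,146),(308.5,241),(11,147)]),(.063,[(221,155),(281,155),(281,200),(221,200)]),(.106,[(226,187),(274,187)])):
    print(z,cast(c,q,z,s).round(4))
cv2.imwrite("pics/w1c.png",cv2.resize(im[140:260,190:320,::-1],None,fx=5,fy=5,interpolation=cv2.INTER_NEAREST))
```

```text
240 [(215, 211, 208), (207, 203, 199), (120, 112, 106), (93, 83, 78), (87, 73, 64), (90, 81, 70), (91, 76, 70), (93, 80, 73), (93, 82, 71), (148, 140, 136), (213, 208, 204), (166, 162, 161), (171, 168, 168), (240, 212, 164)]
250 [(124, 116, 116), (86, 75, 66), (89, 79, 74), (172, 166, 161), (85, 73, 63), (90, 78, 69), (95, 83, 73), (95, 82, 74), (94, 81, 72), (93, 78, 69), (145, 138, 133), (138, 130, 125), (171, 169, 168), (240, 215, 166)]
265 [(192, 188, 183), (217, 213, 209), (170, 170, 169), (137, 134, 133), (89, 78, 68), (95, 78, 68), (96, 83, 74), (101, 86, 76), (96, 82, 73), (105, 91, 84), (174, 173, 171), (176, 176, 173), (170, 168, 164), (235, 203, 153)]
[(147, 144, 138), (137, 134, 127), (113, 108, 101), (95, 84, 75), (89, 80, 73), (95, 84, 77), (96, 84, 77), (96, 85, 78), (94, 82, 73), (97, 84, 76), (100, 86, 77), (101, 86, 80), (102, 89, 80), (102, 89, 79), (101, 89, 78), (173, 173, 172), (217, 218, 208), (243, 244, 240), (243, 245, 242)]
0.012 [[ 0.5918  0.2346  0.012 ]
 [ 0.7235  0.1965  0.012 ]
 [ 0.4644 -0.1375  0.012 ]]
0.063 [[0.5601 0.1293 0.063 ]
 [0.5824 0.1939 0.063 ]
 [0.6337 0.1778 0.063 ]
 [0.6103 0.1101 0.063 ]]
0.106 [[0.5878 0.1294 0.106 ]
 [0.6037 0.1754 0.106 ]]
```

View pics/w1c.png

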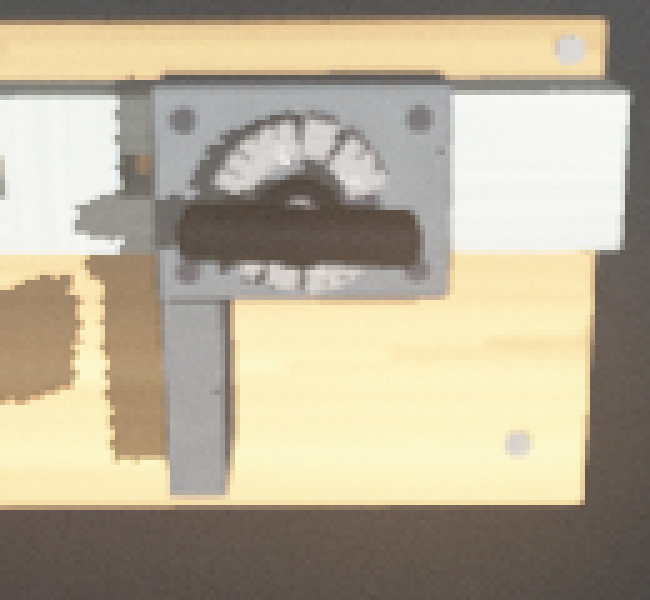

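The crop gives the bar at u 225.6-274.4, v 180.8-193.2. The saddle top is at u 220.4-280, v 157-199.6. The base's right corners are near (311,144) and (307,241). I'll turn these into jig coordinates and check the sizes.

Run:
```python
from h import *
s,c=pickle.load(open("pics/w1.pkl","rb"))
a=np.arctan2(.2346+.1375,.5918-.4644);yj=np.array([np.cos(a),np.sin(a),0]);xj=np.array([np.sin(a),-np.cos(a),0]);print("jig y dir deg",np.degrees(a))
J=lambda uv,z:(lambda p:np.c_[p@xj,p@yj].round(4))(cast(c,uv,z,s))
print("bar top far edge",J([(226,193.2),(274.4,192.8)],.106),"bar low near",J([(250,180.8)],.09))
print("saddle",J([(220.4,157),(280,157),(279.6,199.6),(222.4,199.4)],.063))
print("base",J([(311,144),(306.8,241),(11,147)],.012))
print("foot -y/+y end z55",J([(224,239),(235.5,239)],.055))
p=s["position"];print("tcp",p@xj,p@yj)
```

```text
jig y dir deg 71.09976642013874
bar top far edge [[0.5208 0.3126]
 [0.5205 0.3621]] bar low near [[0.5117 0.337 ]]
saddle [[0.4903 0.303 ]
 [0.4905 0.371 ]
 [0.5414 0.3718]
 [0.541  0.3035]]
base [[0.4813 0.4161]
 [0.6208 0.4178]
 [0.4839 0.0203]]
foot -y/+y end z55 [[0.5966 0.3027]
 [0.5967 0.3175]]
tcp 0.5146231303070827 0.34136250990023387
```

The readings agree: the base is 139.5 mm wide, the saddle 51 x 68 mm and the bar 49.5 mm long. The bar's centre is 1.4 mm and 4 mm off the TCP. I'll descend and grip the bar by its ends.

Scaled: 0.153 m is 0.306, -0.004 m is -0.008.

```bash
echo '[[0.085, -0.0028, -0.008, 0.1, 0, 0, 0], [0.085, -0.0028, -0.008, 0.2, 0, 0, 0], [0.085, -0.0028, -0.008, 0.27, 0, 0, 0], [0.085, -0.0028, -0.008, 0.306, 0, 0, 0], [0.065, -0.0028, -0.008, 0.306, 0, 0, 0]]' | python3 steer.py
echo '[[0.045, 0, 0, 0, 0, 0, 0], [0.045, 0, 0, 0, 0, 0, 0], [0.045, 0, 0, 0, 0, 0, 0], [0.045, 0, 0, 0, 0, 0, 0]]' | python3 steer.py 60
```

```text
time_s: 2.65
position: [0.5971, 0.1509, 0.0885]
orientation: [0.164, 0.986, -0.001, -0.001]
wrist_force: [-0.5, -0.1, 1.0]
gripper_width: 0.069
finger_force: 0.0
time_s: 3.15
position: [0.5986, 0.1516, 0.0918]
orientation: [0.164, 0.986, 0.001, 0.002]
wrist_force: [-1.5, 0.2, 7.0]
gripper_width: 0.0485
finger_force: 62.6
```

The bar is gripped with an opening of 48.5 mm. Now I lift.

Scaled: -0.017 m is -0.034, -0.012 m is -0.024.

```bash
echo '[[0.045, 0, 0, -0.012, 0, 0, 0], [0.045, 0, 0, -0.024, 0, 0, 0], [0.045, 0, 0, -0.034, 0, 0, 0], [0.045, 0, 0, -0.034, 0, 0, 0]]' | python3 steer.py
```

```text
time_s: 3.65
position: [0.5978, 0.1516, 0.1046]
orientation: [0.165, 0.986, 0.001, -0.0]
wrist_force: [7.3, 1.3, -10.9]
gripper_width: 0.0487
finger_force: 63.6
```

Scaled: -0.0015 m is -0.003, -0.64 rad is -0.2037.

```bash
echo '[[0.045, 0, 0, -0.003, 0, 0, 0], [0.045, 0, 0, -0.003, 0, 0, -0.0509], [0.045, 0, 0, -0.003, 0, 0, -0.1019], [0.045, 0, 0, -0.003, 0, 0, -0.1528], [0.045, 0, 0, -0.003, 0, 0, -0.2037]]' | python3 steer.py
python3 - <<'E'
from h import *
from cell import arm, eyes, workorder
s=arm.get_state();M=R.from_quat(s["orientation"]).as_matrix();print("tool y deg",np.degrees(np.arctan2(M[1,1],M[0,1])),s["torque"],s["joint_pos"])
E
```

```text
time_s: 4.28
position: [0.5976, 0.1514, 0.1054]
orientation: [-0.157, 0.988, 0.0, -0.001]
wrist_force: [7.5, 1.3, -10.6]
gripper_width: 0.0484
finger_force: 63.6
tool y deg 108.0191006295161 [ 0.17921218 -2.56871073 -0.09032807] [ 5.71897019e-01  1.11192436e-01 -8.95329597e-02 -1.17686054e-03
 -1.37077493e+00 -1.82796602e+00]
```

Scaled: -0.67 rad is -0.2133.

```bash
echo '[[0.045, 0, 0, 0, 0, 0, -0.0509], [0.045, 0, 0, 0, 0, 0, -0.1019], [0.045, 0, 0, 0, 0, 0, -0.1528], [0.045, 0, 0, 0, 0, 0, -0.2133], [0.045, 0, 0, 0, 0, 0, -0.2133]]' | python3 steer.py
python3 - <<'E'
from h import *
from cell import arm, eyes, workorder
s=arm.get_state();M=R.from_quat(s["orientation"]).as_matrix();print("tool y deg",np.degrees(np.arctan2(M[1,1],M[0,1])),s["torque"],s["position"])
E
```

```text
time_s: 4.9
position: [0.5973, 0.1515, 0.1052]
orientation: [-0.471, 0.882, 0.001, -0.001]
wrist_force: [6.3, 1.5, -10.4]
gripper_width: 0.0485
finger_force: 63.7
tool y deg 146.240727423208 [ 0.24877253 -2.30209274  0.02881585] [0.59727351 0.15145007 0.10519079]
```

Twist is about 1.31 rad. I lower the knob into the notch.

Scaled: 0.006 m is 0.012, 0.004 m is 0.008.

```bash
echo '[[0.045, 0, 0, 0.004, 0, 0, 0], [0.045, 0, 0, 0.008, 0, 0, 0], [0.045, 0, 0, 0.012, 0, 0, 0], [0.045, 0, 0, 0.012, 0, 0, 0]]' | python3 steer.py
```

```text
time_s: 5.4
position: [0.5974, 0.1515, 0.1009]
orientation: [-0.471, 0.882, 0.0, -0.0]
wrist_force: [4.5, 1.6, -7.9]
gripper_width: 0.0485
finger_force: 64.1
```

Scaled: 0.003 m is 0.006, 0.0015 m is 0.003.

```bash
echo '[[0.045, 0, 0, 0.003, 0, 0, 0], [0.045, 0, 0, 0.006, 0, 0, 0], [0.045, 0, 0, 0.006, 0, 0, 0]]' | python3 steer.py
```

```text
time_s: 5.78
position: [0.5976, 0.1515, 0.1004]
orientation: [-0.471, 0.882, 0.0, 0.001]
wrist_force: [-3.3, 2.4, 5.0]
gripper_width: 0.0484
finger_force: 65.2
```

The force has reversed while the height holds at +9 mm, so the notch carries the knob. I release, rise and look.

Scaled: -0.07 m is -0.14, -0.03 m is -0.06.

```bash
echo '[[0.06, 0, 0, 0, 0, 0, 0], [0.07, 0, 0, 0, 0, 0, 0], [0.08, 0, 0, 0, 0, 0, 0], [0.08, 0, 0, -0.06, 0, 0, 0], [0.08, 0, 0, -0.14, 0, 0, 0]]' | python3 steer.py
echo '[[0.06, 0, 0, -0.1, 0, 0, 0], [0.03, 0, 0, -0.15, 0, 0, 0], [0, 0, 0, -0.15, 0, 0, -0.0414], [0, 0, 0, -0.15, 0, 0, -0.0828]]' | python3 steer.py
python3 - <<'E'
from h import *
from cell import arm, eyes, workorder
s=arm.get_state();c=eyes.read_camera("wrist");pickle.dump((s,c),open("pics/w2.pkl","wb"));cv2.imwrite("pics/w2.png",c["image"][:,:,::-1])
M=R.from_quat(s["orientation"]).as_matrix();print(s["position"],"tool y deg",np.degrees(np.arctan2(M[1,1],M[0,1])),s["joint_pos"].round(2))
E
```

```text
time_s: 6.4
position: [0.5969, 0.1507, 0.1682]
orientation: [-0.47, 0.882, -0.0, -0.002]
wrist_force: [0.3, 0.2, 0.4]
gripper_width: 0.0804
finger_force: 0.0
time_s: 6.9
position: [0.5976, 0.1512, 0.244]
orientation: [-0.583, 0.813, 0.0, 0.0]
wrist_force: [-0.9, 0.5, -0.9]
gripper_width: 0.0063
finger_force: 0.0
[0.59762843 0.15115834 0.24403096] tool y deg 161.26859507116865 [ 0.57  0.08  0.13 -0.   -1.62 -0.9 ]
```

View pics/w2.png

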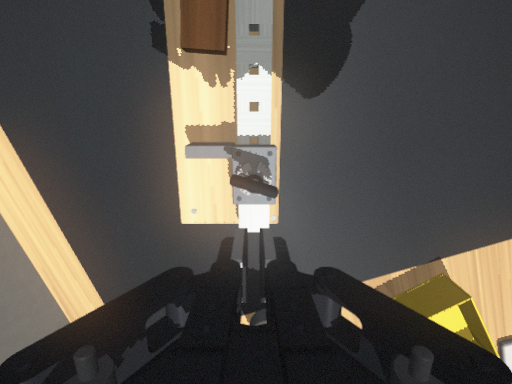

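The wrist view shows the bar turned, from (231,180) to (277,191). The saddle is at (233-276, 144-205), with the stop still at its start and the sample untouched. Next I check the bar's angle and height, and the distance to the push start.

Run:
```python
from h import *
s,c=pickle.load(open("pics/w2.pkl","rb"));im=c["image"]
a=np.radians(71.1);yj=np.array([np.cos(a),np.sin(a),0]);xj=np.array([np.sin(a),-np.cos(a),0])
J=lambda uv,z:(lambda p:np.c_[p@xj,p@yj].round(4))(cast(c,uv,z,s))
m=np.zeros(im.shape[:2],np.uint8);m[165:203,222:286]=(im[165:203,222:286].max(2)<75)*255
m=cv2.morphologyEx(m,cv2.MORPH_OPEN,np.ones((3,3)))
n,l,st,ce=cv2.connectedComponentsWithStats(m);i=1+np.argmax(st[1:,4]);k=cv2.findContours((l==i).astype(np.uint8),0,2)[0][0];r=cv2.minAreaRect(k);print(st[i],r)
for z in (.098,.107,.115): b=J(cv2.boxPoints(r),z);print(z,b.mean(0),np.linalg.norm(np.diff(b,axis=0),axis=1)[:2])
print("ends",J([(231,180),(277,191)],.107),"saddle",J([(233,144),(276,145),(275,205),(233,203)],.063))
p=s["position"];print("tcp",p@xj,p@yj)
```

```text
[266 185  11   7  55] ((271.0, 188.0), (6.0, 10.0), 90.0)
0.098 [0.497  0.3402] [0.0106     0.00660303]
0.107 [0.497625 0.337775] [0.0102     0.00630317]
0.115 [0.498175 0.335575] [0.0099     0.00610328]
ends [[0.5384 0.3295]
 [0.4914 0.3409]] saddle [[0.539  0.2981]
 [0.4901 0.299 ]
 [0.4893 0.3711]
 [0.5402 0.3687]]
tcp 0.5164446911541444 0.33659095263261357
```

The bar is twisted about 76° (1.33 rad), inside the notch's range. I place the closed fingers behind the push face.

```bash
echo '[[0, -0.066, 0, 0, 0, 0, 0], [0, -0.132, 0, 0, 0, 0, 0], [0, -0.132, 0, 0.12, 0, 0, 0], [0, -0.132, 0, 0.24, 0, 0, 0], [0, -0.132, 0, 0.3, 0, 0, 0]]' | python3 steer.py
echo '[[0, 0, 0, 0.04, 0, 0, 0], [0, 0, 0, 0.066, 0, 0, 0], [0, 0, 0, 0.066, 0, 0, 0]]' | python3 steer.py
python3 - <<'E'
from h import *
from cell import arm, eyes, workorder
s=arm.get_state();c=eyes.read_camera("side");cv2.imwrite("pics/s3.png",cv2.resize(c["image"][130:290,140:310,::-1],None,fx=4,fy=3.75,interpolation=cv2.INTER_CUBIC))
a=np.radians(71.1);p=s["position"];print(p[0]*np.sin(a)-p[1]*np.cos(a),p[0]*np.cos(a)+p[1]*np.sin(a),p[2],s["wrist_force"])
E
```

```text
time_s: 7.58
position: [0.6172, 0.2128, 0.089]
orientation: [-0.58, 0.815, 0.001, -0.003]
wrist_force: [1.3, 0.3, 1.0]
gripper_width: -0.0003
finger_force: 0.0
time_s: 7.95
position: [0.619, 0.2136, 0.0607]
orientation: [-0.581, 0.814, 0.0, -0.0]
wrist_force: [-0.2, 0.2, 0.0]
gripper_width: -0.0
finger_force: 0.0
0.5164410691523663 0.40257822265543053 0.06071209450200296 [-0.24304371  0.18928446  0.03999262]
```

View pics/s3.png

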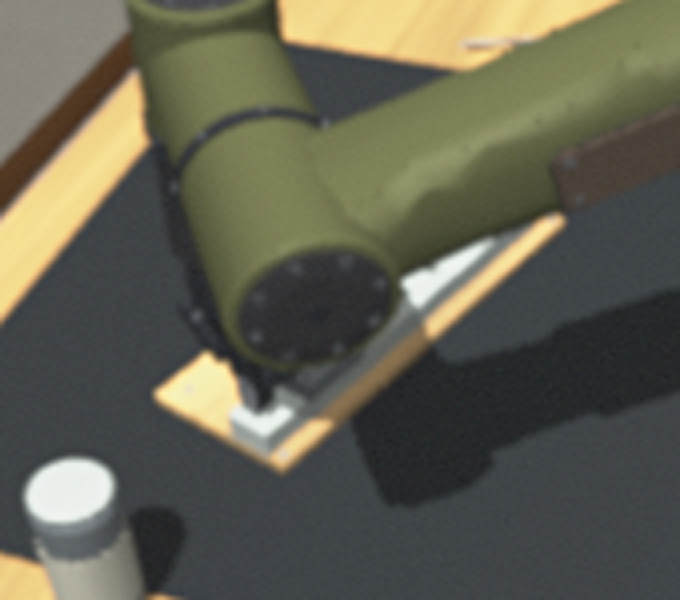

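The fingers are over the rail's end behind the saddle, touching nothing. I start pushing.

Scaled: 0.05 m is 0.1, 0.04 m is 0.08.

```bash
echo '[[0, 0.02, 0, 0, 0, 0, 0], [0, 0.04, 0, 0, 0, 0, 0], [0, 0.06, 0, 0, 0, 0, 0], [0, 0.08, 0, 0, 0, 0, 0], [0, 0.1, 0, 0, 0, 0, 0]]' | python3 steer.py
echo '[[0, 0.02, 0, 0, 0, 0, 0], [0, 0.04, 0, 0, 0, 0, 0], [0, 0.06, 0, 0, 0, 0, 0], [0, 0.08, 0, 0, 0, 0, 0], [0, 0.1, 0, 0, 0, 0, 0]]' | python3 steer.py
```

```text
time_s: 8.62
position: [0.6031, 0.1661, 0.0618]
orientation: [-0.581, 0.814, -0.0, 0.001]
wrist_force: [2.7, 3.4, 3.6]
gripper_width: 0.0001
finger_force: 1.8
time_s: 9.25
position: [0.5864, 0.1184, 0.0608]
orientation: [-0.581, 0.814, -0.0, 0.0]
wrist_force: [3.4, 2.7, 1.9]
gripper_width: -0.0
finger_force: 1.8
```

Run:
```python
from h import *
from cell import arm, eyes, workorder
s=arm.get_state();c=eyes.read_camera("wrist");pickle.dump((s,c),open("pics/w4.pkl","wb"));cv2.imwrite("pics/w4.png",c["image"][:,:,::-1])
a=np.radians(71.1);p=s["position"];print(p[0]*np.sin(a)-p[1]*np.cos(a),p[0]*np.cos(a)+p[1]*np.sin(a),p[2],s["wrist_force"])
```

```text
0.5164047839399881 0.30195374077594955 0.06081178031883271 [3.38985828 2.70638795 1.92056866]
```

View pics/w4.png

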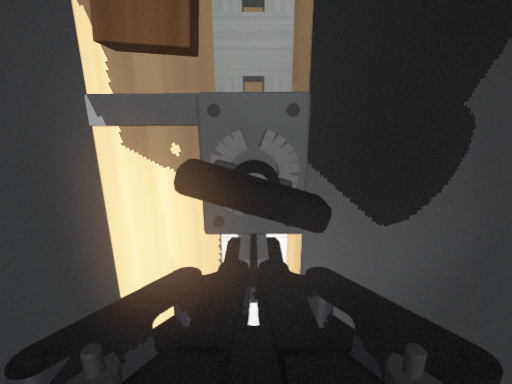

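The stop slides with about 4 N and the bar is still parked at its angle. The sample's near end is at (95-195, 45), ahead of the foot at v≈95. I continue, then creep.

Scaled: 0.044 m is 0.088, 0.038 m is 0.076.

```bash
echo '[[0, 0.02, 0, 0, 0, 0, 0], [0, 0.04, 0, 0, 0, 0, 0], [0, 0.06, 0, 0, 0, 0, 0], [0, 0.076, 0, 0, 0, 0, 0], [0, 0.088, 0, 0, 0, 0, 0]]' | python3 steer.py
echo '[[0, 0.004, 0, 0, 0, 0, 0], [0, 0.008, 0, 0, 0, 0, 0], [0, 0.012, 0, 0, 0, 0, 0], [0, 0.012, 0, 0, 0, 0, 0]]' | python3 steer.py
python3 - <<'E'
from h import *
from cell import arm, eyes, workorder
s=arm.get_state();a=np.radians(71.1);p=s["position"];print(p[0]*np.sin(a)-p[1]*np.cos(a),p[0]*np.cos(a)+p[1]*np.sin(a),p[2],s["wrist_force"])
E
```

```text
time_s: 9.93
position: [0.5719, 0.0769, 0.0605]
orientation: [-0.581, 0.814, 0.0, -0.0]
wrist_force: [3.6, 3.4, -1.1]
gripper_width: -0.0
finger_force: 1.8
time_s: 10.42
position: [0.57, 0.0716, 0.0606]
orientation: [-0.581, 0.814, 0.0, -0.0]
wrist_force: [2.7, 2.2, -1.3]
gripper_width: 0.0002
finger_force: 1.2
0.5160529872450338 0.2523894497071252 0.060610544762493015 [ 2.73976687  2.19992353 -1.25825139]
```

Scaled: 0.002 m is 0.004, 0.001 m is 0.002.

```bash
for i in 1 2; do :; done; echo '[[0, 0.002, 0, 0, 0, 0, 0], [0, 0.004, 0, 0, 0, 0, 0], [0, 0.004, 0, 0, 0, 0, 0]]' | python3 steer.py; echo '[[0, 0.002, 0, 0, 0, 0, 0], [0, 0.004, 0, 0, 0, 0, 0], [0, 0.004, 0, 0, 0, 0, 0]]' | python3 steer.py
```

```text
time_s: 10.8
position: [0.5694, 0.0699, 0.0606]
orientation: [-0.581, 0.814, 0.0, -0.0]
wrist_force: [1.7, 2.6, -1.5]
gripper_width: -0.0001
finger_force: 1.6
time_s: 11.18
position: [0.5687, 0.0679, 0.0606]
orientation: [-0.581, 0.814, 0.0, -0.0]
wrist_force: [1.4, 2.7, -2.2]
gripper_width: -0.0
finger_force: 1.5
```

Scaled: 0.002 m is 0.004, 0.001 m is 0.002.

```bash
echo '[[0, 0.002, 0, 0, 0, 0, 0], [0, 0.004, 0, 0, 0, 0, 0], [0, 0.004, 0, 0, 0, 0, 0]]' | python3 steer.py
python3 - <<'E'
from h import *
from cell import arm, eyes, workorder
s=arm.get_state();c=eyes.read_camera("wrist");pickle.dump((s,c),open("pics/w5.pkl","wb"));cv2.imwrite("pics/w5.png",c["image"][:,:,::-1])
E
```

```text
time_s: 11.55
position: [0.5686, 0.0676, 0.0607]
orientation: [-0.581, 0.814, 0.001, 0.001]
wrist_force: [3.1, 7.9, -2.8]
gripper_width: 0.0
finger_force: 4.3
```

View pics/w5.png

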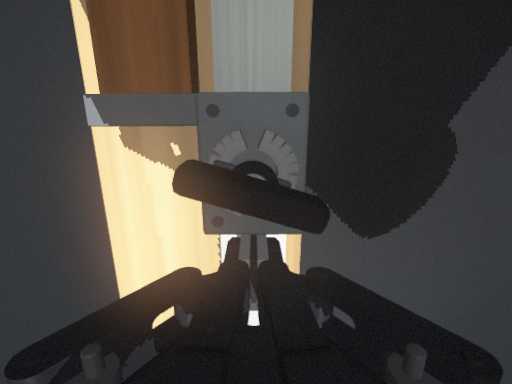

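The foot (v≈95) now meets the sample's end at (90-195, 93). The force has risen to 8 N and the stop has ceased moving. One more light squeeze to square it up, then I back away.

Scaled: 0.002 m is 0.004, 0.001 m is 0.002.

```bash
echo '[[0, 0.002, 0, 0, 0, 0, 0], [0, 0.004, 0, 0, 0, 0, 0], [0, 0.004, 0, 0, 0, 0, 0]]' | python3 steer.py; echo '[[0, -0.012, 0, 0, 0, 0, 0], [0, -0.04, 0, 0, 0, 0, 0], [0, -0.06, 0, 0, 0, 0, 0], [0, -0.06, 0, -0.06, 0, 0, 0], [0, -0.06, 0, -0.16, 0, 0, 0]]' | python3 steer.py; echo '[[0, 0, 0, -0.1, 0, 0, 0], [0, 0.04, 0, -0.2, 0, 0, 0], [0, 0.12, 0, -0.24, 0, 0, 0], [0, 0.12, 0, -0.24, 0, 0, 0]]' | python3 steer.py
python3 - <<'E'
from h import *
from cell import arm, eyes, workorder
s=arm.get_state();c=eyes.read_camera("wrist");pickle.dump((s,c),open("pics/w6.pkl","wb"));cv2.imwrite("pics/w6.png",cv2.resize(c["image"][:260,120:360,::-1],None,fx=2.3,fy=2.3,interpolation=cv2.INTER_CUBIC))
E
```

```text
time_s: 11.98
position: [0.5686, 0.0675, 0.0607]
orientation: [-0.581, 0.814, 0.001, 0.003]
wrist_force: [4.1, 13.2, -4.2]
gripper_width: 0.0001
finger_force: 7.3
time_s: 12.6
position: [0.5763, 0.0924, 0.1395]
orientation: [-0.581, 0.814, 0.0, -0.003]
wrist_force: [1.5, 0.8, 1.3]
gripper_width: -0.0001
finger_force: 0.0
time_s: 13.1
position: [0.5582, 0.0343, 0.2641]
orientation: [-0.58, 0.815, -0.001, 0.002]
wrist_force: [0.0, 0.1, -0.3]
gripper_width: 0.0001
finger_force: 0.0
```

View pics/w6.png

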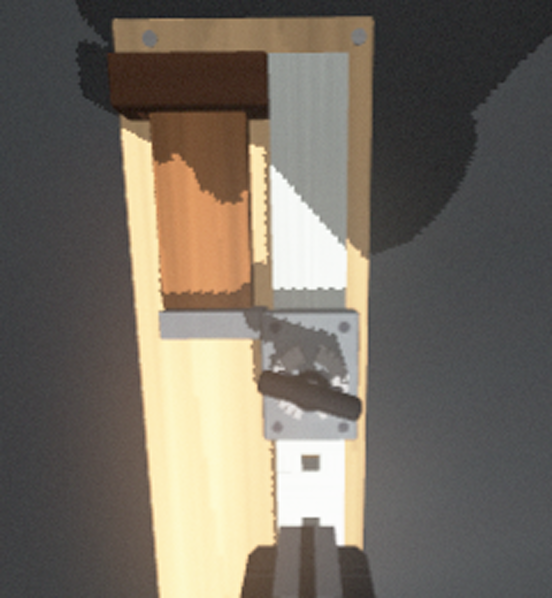

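The crop shows the sample filling the space from the end block's lower edge (v≈112) to the foot (v≈310). Its edges run parallel to the rail, and the bar is still parked. I check the travel and the squareness in numbers.

Run:
```python
from h import *
s,c=pickle.load(open("pics/w6.pkl","rb"))
a=np.radians(71.1);yj=np.array([np.cos(a),np.sin(a),0]);xj=np.array([np.sin(a),-np.cos(a),0]);o=np.array([.556,.217])
J=lambda q,z:(lambda p:np.c_[p@xj,p@yj]-o)(cast(c,np.array(q)/2.3+[120,0],z,s)).round(4)
print("saddle",J([(265,311),(356,312),(356,438),(264,438)],.063))
print("sample right top edge",J([(249,125),(251,300)],.036),"left",J([(151,125),(162,295)],.036))
print("bar ends",J([(258,378),(361,412)],.107))
```

```text
saddle [[-0.0173 -0.0503]
 [-0.0647 -0.0497]
 [-0.0661  0.0185]
 [-0.0153  0.0185]]
sample right top edge [[-0.009  -0.1434]
 [-0.0077 -0.0543]] left [[ 0.0421 -0.1436]
 [ 0.0421 -0.0572]]
bar ends [[-0.0164 -0.0231]
 [-0.0648 -0.0068]]
```

The saddle's centre is at jig y ≈ -16 mm, against -15 expected. The sample is parallel to the rail within about 0.5°, and the bar is twisted about 72-76°. I hand in.

```bash
python3 -c "
from cell import arm, eyes, workorder
print(workorder.sign_off())"
```

```text
the job is handed in; nothing more can be done
None
```

I handed the job in at about 13 s: the plunger is parked in its rest notch, and the stop was then pushed until the sample sat square and snug against the end block; nothing else was touched, and sign-off gave no verdict.

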